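# Put the decorating kit back on its footprint mats

### The arm

A 6-joint arm with a two-finger parallel gripper is mounted at the origin on a cart in front of the work surface, level with it; the furniture and walls round the work are solid. World frame = base frame: x ahead of the robot, y to its left, z up, the work surface at z = 0. Lengths are in m, angles in rad, forces in N, time in s.
With the tool pointing down it reaches from about 0.375 to 0.975 m from the base axis. Payload 3.8 kg.
Tool frame: the origin (TCP) lies midway between the tips of the shut fingers; the grasp point (between the pads) lies 19 mm behind it; z points along the fingers, y is the line along which they close (so a half turn about z gives the same grasp; the last joint's range is limited). The gripper opens to 85 mm and grips with 20 to 120 N. Pads are 22 mm wide; open, the fingers measure 114 mm over their backs; the gripper's body (76 mm by 85 mm) begins 54 mm behind the grasp point. The pads swing forward as they close: fully open they stand 13 mm farther back than shut.
Start: joints at [-1.298, 0.264, 1.604, -0, 1.274, -0.037], TCP at [0.206, -0.643, 0.231] pointing down, gripper open.
Joint ranges: [-2.63, 2.63], [-0.94, 2.18], [0.31, 2.57], [-1.31, 4.45], [0, 2.66], [-2.55, 2.55]. Speed limits (rad/s): [2.57, 2.57, 3.14, 3.14, 3.14, 3.14].

### API

Orientations are given as a rotation vector (axis times angle).
In Python, from workcell import bot gives the robot as it stands.
- The arm moves only by the tool step_arm, never from a script. Its argument "motion" is a list of rows, each a list of 5 numbers: the finger opening in cm, from 0 to 8.54, then the shift along the tool's x, y, z in cm, then the turn about the tool's z in degrees. In form: [[claw, dx, dy, dz, twist], ...]. A call has 1 to 20 rows; each row is the pose to reach, as a shift and turn from the pose commanded when the call began, along the tool's axes at that moment; what a row does not reach only later rows make up. A row lasts 1/10 s, in which the tool goes at most 50 mm and 8.59 degrees, less where a joint would pass 70% of its speed; a pose out of reach is approached as far as the arm can. A call with a gripper value outside its range is refused whole. The fingers move at their own pace and stop on an object; "force" is the grip in N (left out, the last holds). Time passes only in rows, so rows that repeat a pose let the fingers close. It gives the time, the measured TCP pose, the force, the opening and the grip force at its end, in the units of the state.
- bot.read_state(): the state, without advancing time (a new reading comes with each control period).
- bot.read_camera(name): name is "scene" or "top" or "wrist"; returns (picture, depth): 420x560x3 uint8, red, green, blue; 420x560 float32, m along the optical axis (not along the pixel's ray), 0 where there is no reading.
- bot.calibration(name): a dict with "mtx" (3x3 intrinsics, pixels), "k1" (the pictures are not rectified: a ray, as slopes to the right and down, at radius r is drawn at 1 + k1 r^2 times it, then the intrinsics apply), "origin" and "orientation" of the camera in the world; the wrist camera has in their place "T_tool_cam" (4x4, takes a point from camera to tool coordinates, whose origin is the TCP and whose axes are the flange's). Camera axes: x right, y up, looking along -z (the intrinsics and any distortion apply to the point x, -y, -z); pixel columns grow to the right and rows downward; lengths in m; the calibration is good to about 2 mm. A picture is of the moment at which its call begins: read the wrist's pose just before it. calibration takes no time and is no camera call.
- bot.finish_job(): hands the job in; it is judged then, once.
The state is a dict: "time": time; "q": joint angles; "joint_vel": joint speeds; "joint_torque": joint torques, N m; "tool_pos": TCP position; "tcp_rot": TCP orientation; "wrist_force": force on the tool from outside, world axes, zero at the start; "torque": the same for the moment, N m; "width": opening from 0.0 (shut) to 1.0 (fully open); "grip_force": force on a finger pad.
Only numpy, scipy, OpenCV 4.12 (cv2) and the standard library are available. Lean on these libraries where they do the work, as an engineer would, in place of code of your own. Each camera call takes 0.05 s, during which the arm holds its last target. There are 200 camera calls.

### The job

Put the four pieces of decorating kit back upright on their own black footprint mats, each centred on its outline and wholly on the mat: the steel nozzle on the small round mat, the steel shaker on the medium round mat, the jar on the large round mat and the ingredient tub lengthwise on the oblong mat (either way round). The shaker and the nozzle have been left on the wrong mats, those of the jar and the tub, and must be out of the way before the jar and the tub can go there. Keep the kit upright, set each piece down rather than dropping it, and do not disturb the two chocolate cups that stand behind the mats, in front of the stacks of chocolate.

Things in the scene. Friction and masses are not known exactly. Their poses are not given: they have to be found in the camera images.
- nozzle: Loose pale-grey steel piping nozzle, the only one standing out on the worktop (others lie in the nozzle case): a small metal cone 36 mm high, 28 mm across at its base, tapering to about half that at its tip, 18 g. Starts upright on the large round or the oblong mat. Origin: centre of its underside; z up.
- dredger: Loose plain pale-grey steel shaker (dredger), cylinder 44 mm in diameter, 91 mm high with a domed, pierced top above 74 mm, 0.11 kg. Starts upright on the large round or the oblong mat, whichever the nozzle is not on. Origin: centre of its underside; z up.
- jar: Loose white or pale-grey screw-lid jar, cylinder 68 mm in diameter, 134 mm high (straight sides up to about 115 mm), 0.3 to 0.6 kg; the lid stays on. Starts upright on the bare worktop. Origin: centre of its underside; z up.
- tub: Loose open-topped grey-white ingredient tub with light brown nibs (a fixed fill) inside, 101 mm long (its x) by 67 mm wide (its y) over the rim, 60 mm high, 0.18 to 0.37 kg; can be taken across its 67 mm width. Starts on the bare worktop. Origin: centre of its underside; x along its length, z up.
- mat_small: Fixed black rubber place mat lying on the worktop, round, 50 mm in diameter, 4 mm thick, with a thin white inlaid line showing the outline of the nozzle that belongs on it. Origin: centre of its underside; z up. Starts empty.
- mat_medium: Fixed black rubber place mat lying on the worktop, round, 68 mm in diameter, 4 mm thick, with a thin white inlaid line showing the outline of the shaker that belongs on it. Origin: centre of its underside; z up. Starts empty.
- mat_large: Fixed black rubber place mat lying on the worktop, round, 92 mm in diameter, 4 mm thick, with a thin white inlaid line showing the outline of the jar that belongs on it. Origin: centre of its underside; z up. Starts with the shaker or the nozzle standing on it.
- mat_oblong: Fixed black rubber place mat lying on the worktop, rectangular, 120 mm (its x) by 86 mm (its y), 4 mm thick, with a thin white inlaid line showing the outline of the tub that belongs on it. Origin: centre of its underside; z up, x along its length. Starts with the shaker or the nozzle standing on it.
- cup_up: Loose brown chocolate cup, bell shaped, mouth (37 mm) upward, 29 mm high, 12 g; stands behind the mats, in front of the stacks of dark chocolate, and is to be left alone. Origin: centre of its underside.
- cup_down: Loose brown chocolate cup, bell shaped, mouth (37 mm) downward, 29 mm high, 12 g; stands behind the mats, in front of the stacks of dark chocolate, and is to be left alone. Origin: centre of its underside.
There are look-alikes about, which are no part of the job. What is shaped like the dredger but orange is not meant.

How it is judged:
By the outcome, as a careful person would: the job done as asked, in the order asked, and still so for the second after the job is handed in, with the robot touching nothing.
It also fails if it takes over 120 s, if anything falls off the work surface, if the arm or the gripper's body presses on something with over 40 N, if the wrist force passes 120 N, or if a joint passes its speed limit or range.

## Working session

There is one attempt and no reset: what is moved stays moved. The work goes in short steps, Python scripts to look and compute and a tool call to move; the robot and the scene stay as the last step left them, time stands still between calls to the robot, and variables do not carry over. Pictures are saved under pics/ and viewed, at most 14 in all, crops included, and the job is handed in when it is done.

Besides the shell and the picture viewer there is one more tool, called after "Call:" as name([rows], argument=value, ...), one row to a line, values as JSON. step_arm: Moves the arm, as the interface text tells. Its arguments: {"type":"object","properties":{"motion":{"type":"array","items":{"type":"array","items":{"type":"number"}}},"force":{"type":"number"}},"required":["motion"]}

```bash
ls; mkdir -p pics; cat > h.py <<'E'
import numpy as np, cv2
from scipy.spatial.transform import Rotation as R
from workcell import bot
def grab(name,fn=None):
    st=bot.read_state(); im,d=bot.read_camera(name)
    np.savez(f'{fn or name}.npz',im=im,d=d,p=st['tool_pos'],r=st['tcp_rot'])
    cv2.imwrite(f'pics/{fn or name}.png',im[:,:,::-1]); return im,d
def cam(name,fn=None):
    z=np.load(f'{fn or name}.npz'); c=bot.calibration(name)
    if name=='wrist':
        T=np.eye(4);T[:3,:3]=R.from_rotvec(z['r']).as_matrix();T[:3,3]=z['p']; T=T@np.array(c['T_tool_cam'])
    else:
        o=np.array(c['orientation']); T=np.eye(4);T[:3,:3]=R.from_rotvec(o).as_matrix() if o.size==3 else o;T[:3,3]=c['origin']
    return z['im'],z['d'],np.array(c['mtx']),c['k1'],T
def rays(name,uv,fn=None):
    im,d,K,k1,T=cam(name,fn); uv=np.atleast_2d(np.array(uv,float))
    s=cv2.undistortPoints(uv[:,None],K,np.array([k1,0,0,0,0.]))[:,0]
    v=np.c_[s[:,0],-s[:,1],-np.ones(len(s))]
    return v@T[:3,:3].T,T[:3,3]
def atz(name,uv,z,fn=None):
    v,o=rays(name,uv,fn); return o+v*((z-o[2])/v[:,2])[:,None]
def depthpt(name,uv,fn=None):
    v,o=rays(name,uv,fn); d=cam(name,fn)[1]
    return o+v*np.array([d[int(b),int(a)] for a,b in np.atleast_2d(uv)])[:,None]
E
python3 - <<'E'
from h import *
for n in('scene','top'): grab(n); c=bot.calibration(n); print(n,c)
print(bot.calibration('wrist')); print(bot.read_state())
E
```

```text
pics
scene {'mtx': array([[455.65925258,   0.        , 279.87293961],
       [  0.        , 455.65925258, 209.08189298],
       [  0.        ,   0.        ,   1.        ]]), 'k1': -0.012207742746935773, 'origin': array([-0.04951186,  0.75809735,  0.48280464]), 'orientation': array([ 0.44941312, -1.41102609, -2.15215008])}
top {'mtx': array([[464.05099261,   0.        , 282.02706787],
       [  0.        , 464.05099261, 205.1338979 ],
       [  0.        ,   0.        ,   1.        ]]), 'k1': -0.12108684023084978, 'origin': array([ 0.38180858, -0.06289874,  1.25469811]), 'orientation': array([ 0.0894616 , -0.11175583, -1.56821382])}
{'mtx': array([[323.58994268,   0.        , 282.69664344],
       [  0.        , 323.58994268, 209.1432642 ],
       [  0.        ,   0.        ,   1.        ]]), 'k1': -0.07663317038542723, 'T_tool_cam': array([[-1.99283921e-04,  9.55228246e-01,  2.95869832e-01,
         7.49365630e-02],
       [ 9.99999308e-01,  5.33441926e-04, -1.04868756e-03,
        -1.18781833e-05],
       [-1.15956535e-03,  2.95869418e-01, -9.55227692e-01,
        -1.42839983e-01],
       [ 0.00000000e+00,  0.00000000e+00,  0.00000000e+00,
         1.00000000e+00]])}
{'time': 0.1, 'q': array([-1.29792662e+00,  2.64710080e-01,  1.60522547e+00, -1.72269247e-05,
        1.27372281e+00, -3.68880513e-02]), 'joint_vel': array([-1.23175231e-03, -1.57716633e-03, -7.76580595e-05,  1.30646589e-03,
       -1.41743599e-03, -1.59184522e-04]), 'joint_torque': array([-4.75465258e-04, -5.16713119e+01, -3.68591774e+01, -1.23565187e-04,
        6.38057885e-03, -3.85844010e-05]), 'tool_pos': array([ 0.20558092, -0.64223738,  0.23007126]), 'tcp_rot': array([-3.10196236e+00, -4.84315140e-01,  4.07390481e-04]), 'wrist_force': array([-0.46010706,  0.19819127, -0.1736443 ]), 'torque': array([ 0.04690948, -0.00174275,  0.0177011 ]), 'grip_force': 0.0, 'width': 1.0007604614745367}
```

View pics/scene.png

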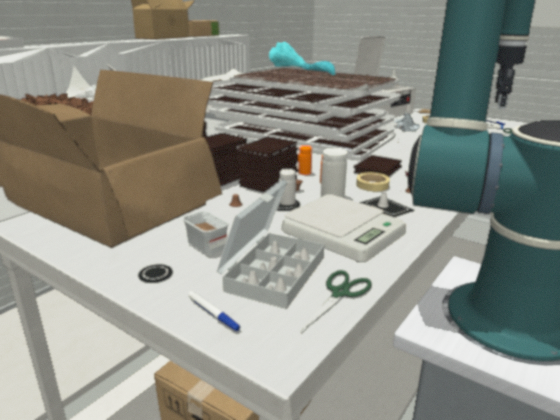

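View pics/top.png

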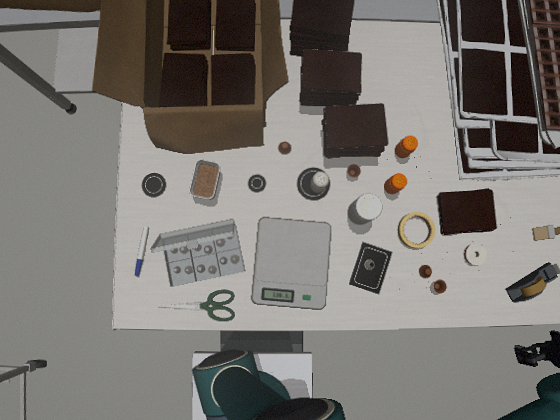

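The scene view shows the tub at (207,232), shaker (288,185), jar (334,172), nozzle (384,200) and medium mat (155,273). In the top view:
- **Mats:** medium (153,184), small (257,183), large with the shaker (314,183), oblong with the nozzle (371,265).
- **Kit to move:** jar (367,208), tub (205,180).
- **Look-alikes:** orange shakers (406,147) and (397,183), case nozzles near (200,260), and a roll at (475,254).
- **Cups:** (285,147) and (353,170).

Next is one enlarged crop to check these choices.

```bash
python3 - <<'E'
from h import *
im=cv2.imread('pics/top.png')[130:300,130:410]
cv2.imwrite('pics/c1.png',cv2.resize(im,(798,484),interpolation=cv2.INTER_CUBIC))
P=[(153,184),(205,180),(257,183),(314,183),(321,179),(367,208),(371,265),(285,147),(353,170),(292,260),(200,258),(195,232),(397,183)]
for n,a,b in zip('med tub small large dredg jar obl cup1 cup2 scale case lid orange'.split(),depthpt('top',P),atz('top',P,0.004)): print(n,a.round(3),b.round(3))
E
```

```text
med [ 0.602  0.276 -0.002] [0.601 0.274 0.004]
tub [0.605 0.125 0.041] [0.612 0.13  0.004]
small [ 0.604 -0.012  0.005] [ 0.604 -0.012  0.004]
large [ 0.589 -0.161  0.09 ] [ 0.604 -0.168  0.004]
dredg [ 0.599 -0.179  0.094] [ 0.615 -0.188  0.004]
jar [ 0.52  -0.287  0.133] [ 0.535 -0.313  0.004]
obl [ 0.38  -0.321  0.003] [ 0.38  -0.321  0.004]
cup1 [ 0.699 -0.089  0.028] [ 0.705 -0.089  0.004]
cup2 [ 0.64  -0.276  0.007] [ 0.641 -0.277  0.004]
scale [ 0.394 -0.106  0.049] [ 0.395 -0.107  0.004]
case [0.4   0.14  0.001] [0.4   0.14  0.004]
lid [0.463 0.139 0.094] [0.469 0.155 0.004]
orange [ 0.59  -0.376  0.088] [ 0.605 -0.399  0.004]
```

View pics/c1.png

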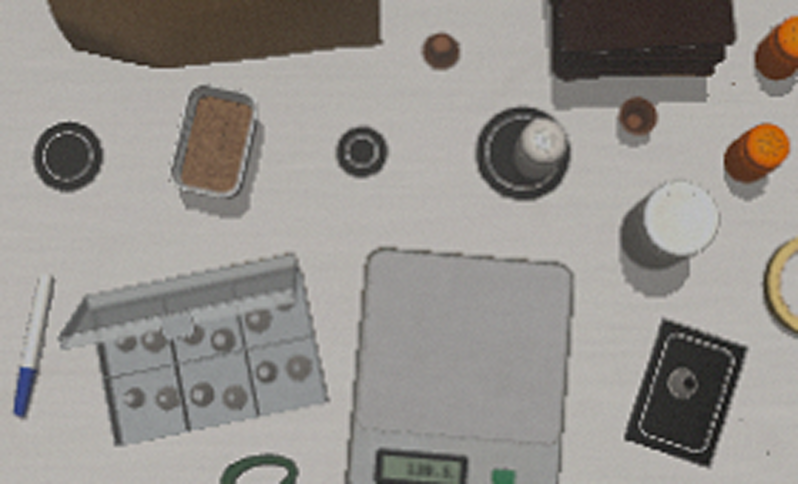

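The crop confirms the choice. The pale shaker is on the large mat (top at crop 545,140) and the white jar is at (682,218). The nozzle is on the oblong mat (686,381), the tub at (216,140). The medium and small mats are empty at (69,156) and (361,152).

```bash
cat >> h.py <<'E'
def yaw(st=None):
    st=st or bot.read_state(); m=R.from_rotvec(st['tcp_rot']).as_matrix(); return np.degrees(np.arctan2(m[1,0],m[0,0]))
def rel(x,y,z,yw,st=None):
    st=st or bot.read_state(); m=R.from_rotvec(st['tcp_rot']).as_matrix()
    d=m.T@(np.array([x,y,z])-st['tool_pos'])*100; t=-(yw-yaw(st)); t=(t+180)%360-180
    print('dx dy dz cm',d.round(2),'twist',round(t,1)); return d
E
python3 - <<'E'
from h import *
rel(.39,-.32,.23,90)
c=lambda P:[((a+.5)/2.85-.5+130,(b+.5)/2.85-.5+130) for a,b in P]
print(atz('top',c([(69,156),(361,152),(523,152),(664,320),(747,347),(709,465),(626,439)]),.004).round(4))
E
```

```text
dx dy dz cm [ 27.39 -25.07   0.06] twist -72.3
[[ 0.6     0.2716  0.004 ]
 [ 0.6039 -0.0105  0.004 ]
 [ 0.6041 -0.1661  0.004 ]
 [ 0.4426 -0.2991  0.004 ]
 [ 0.4166 -0.3785  0.004 ]
 [ 0.3057 -0.3396  0.004 ]
 [ 0.3307 -0.261   0.004 ]]
```

Call:
step_arm([
  [8,27.4,-25.1,0,-72],
  [8,27.4,-25.1,0,-72],
  [8,27.4,-25.1,0,-72],
  [8,27.4,-25.1,0,-72],
  [5,27.4,-25.1,0,-72],
  [5,27.4,-25.1,0,-72],
  [5,27.4,-25.1,0,-72],
  [5,27.4,-25.1,0,-72],
  [5,27.4,-25.1,0,-72],
  [5,27.4,-25.1,0,-72],
  [5,27.4,-25.1,0,-72],
  [5,27.4,-25.1,0,-72],
], force=25)

```text
time: 1.3
tool_pos: [0.3899, -0.3207, 0.2311]
tcp_rot: [-2.228, -2.214, 0.0]
wrist_force: [0.0, 0.3, 0.8]
width: 0.58
grip_force: 0.0
```

```bash
python3 - <<'E'
from h import *
im,d=grab('wrist','w1'); print(bot.read_state()['tool_pos'],yaw())
cv2.imwrite('pics/w1.png',cv2.resize(im[:,:,::-1],(798,598)))
E
```

```text
[ 0.38982002 -0.32078576  0.23110847] 89.63688798755281
```

View pics/w1.png

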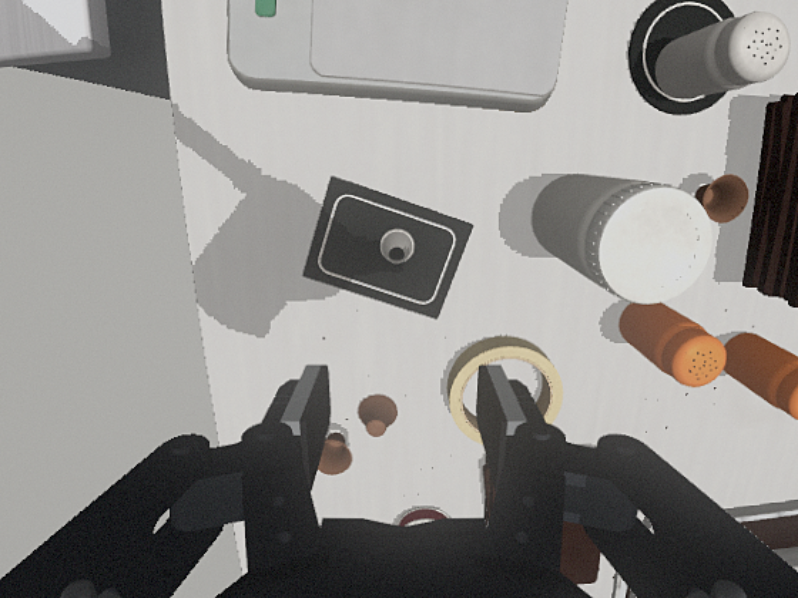

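The wrist view shows the nozzle at (397,245), with its tip at (397,254), on the oblong mat (corners (331,177), (473,224), (438,319), (303,275)). The jar is to the right at (655,245), and the shaker on the large mat is at the top right.

```bash
python3 - <<'E'
from h import *
f=560/798; s=lambda P:(np.array(P)+.5)*f-.5
b=atz('wrist',s([(397,245)]),.004,'w1'); t=atz('wrist',s([(397,254)]),.04,'w1'); print(b,t)
e=atz('wrist',s([(380,246),(414,246),(397,228)]),.004,'w1'); print(e.round(4))
m=atz('wrist',s([(331,177),(473,224),(438,319),(303,275)]),.004,'w1'); print(m.round(4),m.mean(0))
n=(b+t)[0]/2; rel(n[0],n[1],.006,90)
E
```

```text
[[ 0.38445781 -0.31496543  0.004     ]] [[ 0.38490978 -0.31490277  0.04      ]]
[[ 0.3706 -0.3157  0.004 ]
 [ 0.3983 -0.3159  0.004 ]
 [ 0.3846 -0.3011  0.004 ]]
[[ 0.3334 -0.2606  0.004 ]
 [ 0.4456 -0.2982  0.004 ]
 [ 0.4187 -0.379   0.004 ]
 [ 0.3061 -0.3395  0.004 ]] [ 0.37598132 -0.31932851  0.004     ]
dx dy dz cm [ 0.58 -0.51 22.51] twist -0.4
```

Call:
step_arm([
  [5,0.6,-0.5,5,0],
  [5,0.6,-0.5,10,0],
  [5,0.6,-0.5,14,0],
  [5,0.6,-0.5,18,0],
  [5,0.6,-0.5,20.5,0],
  [5,0.6,-0.5,21.6,0],
  [5,0.6,-0.5,22.3,0],
  [5,0.6,-0.5,22.3,0],
  [5,0.6,-0.5,22.3,0],
  [4,0.6,-0.5,22.3,0],
  [3,0.6,-0.5,22.3,0],
  [2,0.6,-0.5,22.3,0],
  [1,0.6,-0.5,22.3,0],
  [1,0.6,-0.5,22.3,0],
  [1,0.6,-0.5,22.3,0],
  [1,0.6,-0.5,22.3,0],
])

```text
time: 2.95
tool_pos: [0.386, -0.3149, 0.0095]
tcp_rot: [2.225, 2.216, 0.0]
wrist_force: [-0.9, 1.0, 7.0]
width: 0.262
grip_force: 24.5
```

```bash
python3 - <<'E'
from h import *
st=bot.read_state(); print(st['tool_pos'],st['width'],st['grip_force'],st['wrist_force'])
E
```

```text
[ 0.38598096 -0.31486667  0.00949386] 0.26219904816014056 24.519340681872563 [-0.86206803  1.01137696  7.03846234]
```

Call:
step_arm([
  [1,0,0,-0.5,0],
  [1,0,0,-1.5,0],
  [1,0,0,-4,0],
  [1,0,0,-8,0],
  [1,0,0,-12,0],
  [1,0,0,-16,0],
  [1,0,0,-20,0],
  [1,0,0,-22,0],
  [1,0,0,-22,0],
])

```text
time: 3.85
tool_pos: [0.3872, -0.316, 0.2334]
tcp_rot: [2.22, 2.21, 0.001]
wrist_force: [0.3, -0.0, -0.3]
width: 0.266
grip_force: 24.1
```

```bash
python3 - <<'E'
from h import *
st=bot.read_state(); print(st['tool_pos'],st['width'],st['grip_force'],st['wrist_force'])
rel(.604,-.0105,.22,90)
E
```

```text
[ 0.38721138 -0.31598171  0.23339119] 0.2656419042778703 24.060201730462722 [ 0.34093285 -0.04479203 -0.27204316]
dx dy dz cm [30.65 21.54  1.3 ] twist -0.2
```

Call:
step_arm([
  [1,3,2,0,0],
  [1,6.5,4.5,0,0],
  [1,10,7,0,0],
  [1,13.5,9.5,0,0],
  [1,17,12,0,0],
  [1,20.5,14.5,0,0],
  [1,24,17,0,0],
  [1,27,19,0,0],
  [1,29.5,20.8,0,0],
  [1,30.6,21.5,0,0],
  [1,30.6,21.5,0,0],
  [1,30.6,21.5,0,0],
])

```text
time: 5.05
tool_pos: [0.6005, -0.0098, 0.2273]
tcp_rot: [-2.225, -2.216, 0.003]
wrist_force: [-0.5, -0.2, -0.9]
width: 0.265
grip_force: 24.1
```

```bash
python3 - <<'E'
from h import *
im,d=grab('wrist','w2'); print(bot.read_state()['tool_pos'],yaw())
cv2.imwrite('pics/w2.png',cv2.resize(im[:,:,::-1],(798,598)))
E
```

```text
[ 0.60051232 -0.01020609  0.22755469] 89.71373777166271
```

View pics/w2.png

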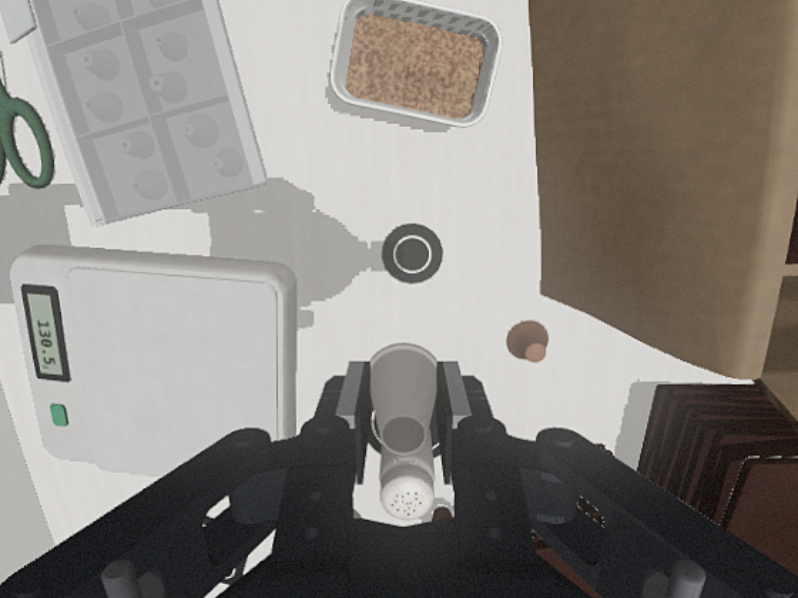

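The small mat is clear at (412,253). The nozzle is between the pads, with its base at about (404,375). I'll check its height and tilt in the depth image.

```bash
python3 - <<'E'
from h import *
f=560/798; s=lambda P:np.round((np.array(P)+.5)*f-.5)
z=np.load('w2.npz'); d=z['d']
P=[(404,348),(404,352),(404,365),(404,380),(404,400),(404,415),(404,425),(404,435),(404,452),(385,365),(423,365),(350,370),(452,370),(350,385),(452,385)]
Q=depthpt('wrist',s(P),'w2'); m=R.from_rotvec(z['r']).as_matrix(); 
for p,q,dd in zip(P,(Q-z['p'])@m,[d[int(b),int(a)] for a,b in s(P)]): print(p,(q*1000).round(1),round(float(dd),4))
print(atz('wrist',(np.array([(412,253)])+.5)*f-.5,.004,'w2'))
E
```

```text
(404, 348) [12.2 -0.4  3. ] 0.1581
(404, 352) [11.4 -0.4  1.1] 0.1564
(404, 365) [10.9 -0.4 -7.8] 0.1481
(404, 380) [  8.8  -0.4 -14.6] 0.1422
(404, 400) [  7.5  -0.4 -24.6] 0.1331
(404, 415) [  6.4  -0.4 -30.5] 0.1278
(404, 425) [ -9.4  -0.4 -10.9] 0.1511
(404, 435) [ -8.1  -0.4 -18.5] 0.1435
(404, 452) [ -6.7  -0.4 -29.3] 0.1328
(385, 365) [ 9.5 -6.5 -4.8] 0.1514
(423, 365) [ 8.7  6.2 -3.2] 0.1532
(350, 370) [ 10.9 -17.4 -11.9] 0.1441
(452, 370) [ 10.7  14.8 -11.6] 0.1445
(350, 385) [ 10.5 -16.5 -20.7] 0.1359
(452, 385) [ 11.1  13.8 -21.7] 0.1347
[[ 0.60680754 -0.01019085  0.004     ]]
```

```bash
python3 - <<'E'
from h import *
rel(.606,-.0103,.0095,90)
E
```

```text
dx dy dz cm [1.00e-02 5.90e-01 2.18e+01] twist -0.3
```

Call:
step_arm([
  [1,0,0.5,4,0],
  [1,0,0.5,8,0],
  [1,0,0.5,12,0],
  [1,0,0.5,16,0],
  [1,0,0.5,19,0],
  [1,0,0.5,20,0],
  [1,0,0.5,20,0],
  [1,0,0.5,20,0],
  [1,0,0.5,20,0],
])

```text
time: 6.0
tool_pos: [0.6087, -0.0096, 0.0309]
tcp_rot: [2.224, 2.214, 0.005]
wrist_force: [-0.2, -0.5, -0.1]
width: 0.267
grip_force: 24.1
```

```bash
python3 - <<'E'
from h import *
rel(.606,-.0103,.0095,90); st=bot.read_state(); print(st['tool_pos'],st['joint_vel'].round(3))
E
```

```text
dx dy dz cm [-0.07 -0.27  2.14] twist -0.3
[ 0.60865417 -0.00964638  0.03088932] [ 0.006 -0.002 -0.001 -0.    -0.003  0.001]
```

Call:
step_arm([
  [1,-0.1,-0.3,0.8,0],
  [1,-0.1,-0.3,1.5,0],
  [1,-0.1,-0.3,1.9,0],
  [1,-0.1,-0.3,2.1,0],
  [1,-0.1,-0.3,2.1,0],
  [1,-0.1,-0.3,2.1,0],
])

```text
time: 6.6
tool_pos: [0.6032, -0.0101, 0.0094]
tcp_rot: [-2.225, -2.216, 0.002]
wrist_force: [-7.1, -0.1, 16.6]
width: 0.26
grip_force: 27.2
```

Call:
step_arm([
  [1,0,0.1,-0.15,0],
  [1,0,0.25,-0.15,0],
  [1,0,0.25,-0.15,0],
  [1,0,0.25,-0.15,0],
])

```text
time: 7.0
tool_pos: [0.6049, -0.0101, 0.0095]
tcp_rot: [-2.225, -2.215, 0.003]
wrist_force: [-6.5, 1.1, 11.0]
width: 0.263
grip_force: 26.2
```

Call:
step_arm([
  [1,0,0,-0.2,0],
  [1,0,0,-0.2,0],
  [1,0,0,-0.2,0],
])

```text
time: 7.3
tool_pos: [0.6061, -0.0102, 0.0104]
tcp_rot: [-2.226, -2.217, -0.0]
wrist_force: [-0.1, -0.1, 0.4]
width: 0.262
grip_force: 24.1
```

Call:
step_arm([
  [2.5,0,0,0,0],
  [3,0,0,0,0],
  [4,0,0,0,0],
  [5,0,0,0,0],
  [5,0,0,0,0],
  [5,0,0,0,0],
  [5,0,0,-1,0],
  [5,0,0,-3,0],
  [5,0,0,-7,0],
  [5,0,0,-11,0],
  [5,0,0,-15,0],
  [5,0,0,-20,0],
  [5,0,0,-22,0],
  [5,0,0,-22,0],
  [5,0,0,-22,0],
])

```text
time: 8.8
tool_pos: [0.6061, -0.0102, 0.2316]
tcp_rot: [2.226, 2.216, 0.002]
wrist_force: [-0.5, -0.0, -1.2]
width: 0.582
grip_force: 0.0
```

```bash
python3 - <<'E'
from h import *
im,d=grab('wrist','w3'); print(bot.read_state()['tool_pos'],yaw())
cv2.imwrite('pics/w3.png',cv2.resize(im[:,:,::-1],(798,598)))
rel(.604,-.1665,.23,90)
E
```

```text
[ 0.60521904 -0.01018547  0.22990354] 89.74865870746827
dx dy dz cm [-1.563e+01 -5.000e-02 -1.000e-02] twist -0.3
```

View pics/w3.png

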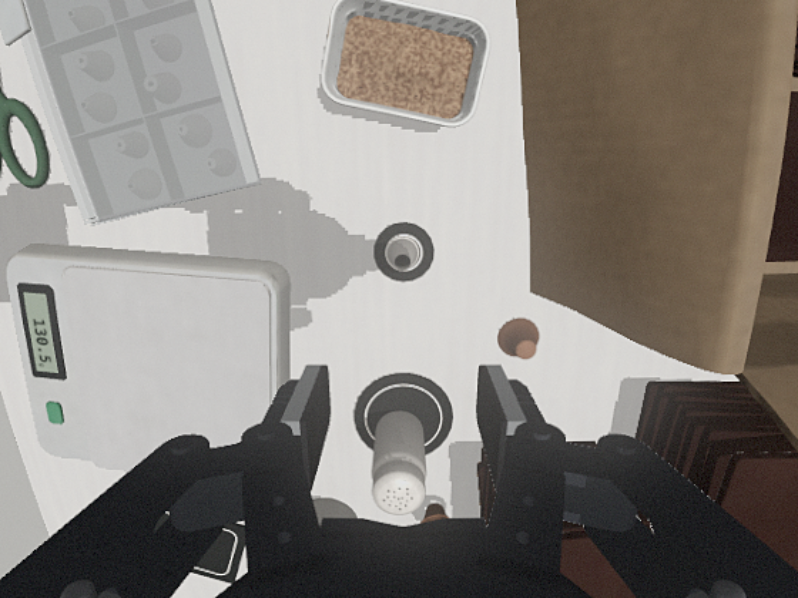

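The nozzle stands within its outline at (403,250) on the small mat centred at (404,251). The shaker is on the large mat at about (404,420). Moving over it.

Call:
step_arm([
  [5,-3,0,0,0],
  [6,-7,0,0,0],
  [7.5,-11,0,0,0],
  [7.5,-14,0,0,0],
  [7.5,-15.6,0,0,0],
  [7.5,-15.6,0,0,0],
  [7.5,-15.6,0,0,0],
])

```text
time: 9.55
tool_pos: [0.6048, -0.1654, 0.2294]
tcp_rot: [-2.225, -2.214, 0.001]
wrist_force: [-0.0, 0.5, 0.2]
width: 0.881
grip_force: 0.0
```

```bash
python3 - <<'E'
from h import *
im,d=grab('wrist','w4'); print(bot.read_state()['tool_pos'],yaw())
cv2.imwrite('pics/w4.png',cv2.resize(im[:,:,::-1],(798,598)))
E
```

```text
[ 0.6050088  -0.16495345  0.22982222] 89.77593445272687
```

View pics/w4.png

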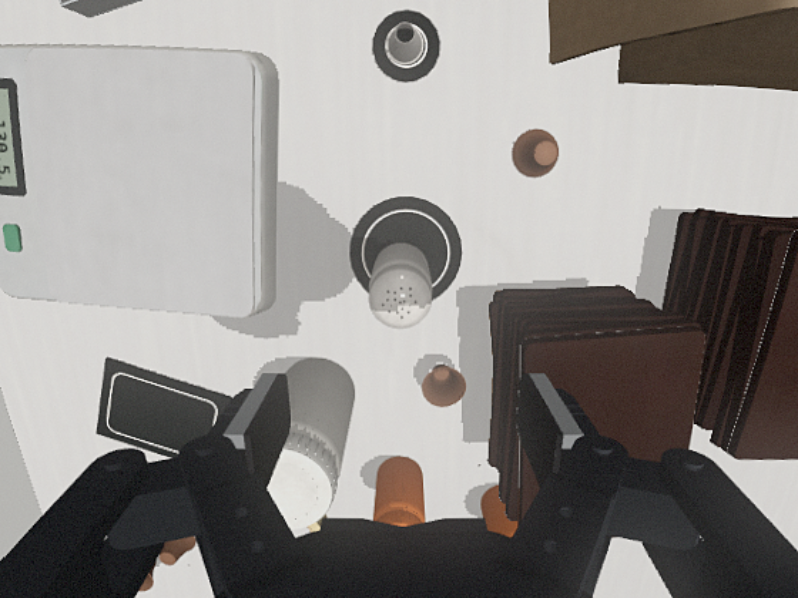

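```bash
python3 - <<'E'
from h import *
f=560/798; s=lambda P:(np.array(P)+.5)*f-.5
print('base far edge',atz('wrist',s([(402,242)]),.004,'w4').round(4))
print('dome rim L,R,near',atz('wrist',s([(369,294),(432,294),(401,327)]),.076,'w4').round(4))
print('dome top depth',depthpt('wrist',s([(401,296)]).round(),'w4').round(4))
print('mat L,R,T',atz('wrist',s([(350,250),(461,250),(405,196)]),.004,'w4').round(4))
P=[(500,300),(525,345),(610,400),(443,385),(540,153),(290,480),(330,370),(353,395)]
print(np.c_[P,depthpt('wrist',s(P).round(),'w4').round(3)])
d=np.load('top.npz')['d']
P=[(325,108),(345,120),(365,130),(325,155),(385,155),(303,90),(317,30),(265,110),(285,60),(205,180),(230,240),(160,245)]
print(np.c_[P,depthpt('top',P).round(3)])
E
```

```text
base far edge [[ 0.603  -0.1567  0.004 ]]
dome rim L,R,near [[ 0.581  -0.1788  0.076 ]
 [ 0.6233 -0.179   0.076 ]
 [ 0.6023 -0.2025  0.076 ]]
dome top depth [[ 0.6024 -0.1747  0.0957]]
mat L,R,T [[ 0.5608 -0.163   0.004 ]
 [ 0.6508 -0.1634  0.004 ]
 [ 0.6056 -0.1201  0.004 ]]
[[ 5.00e+02  3.00e+02  6.79e-01 -1.97e-01  3.30e-02]
 [ 5.25e+02  3.45e+02  6.75e-01 -1.97e-01  1.23e-01]
 [ 6.10e+02  4.00e+02  7.31e-01 -2.34e-01  1.25e-01]
 [ 4.43e+02  3.85e+02  6.39e-01 -2.83e-01  9.00e-03]
 [ 5.40e+02  1.53e+02  7.03e-01 -8.70e-02  3.00e-02]
 [ 2.90e+02  4.80e+02  5.32e-01 -2.84e-01  1.34e-01]
 [ 3.30e+02  3.70e+02  5.42e-01 -2.62e-01  2.20e-02]
 [ 3.53e+02  3.95e+02  5.60e-01 -2.91e-01  1.00e-02]]
[[ 3.25e+02  1.08e+02  7.77e-01 -1.89e-01  1.25e-01]
 [ 3.45e+02  1.20e+02  7.45e-01 -2.39e-01  1.25e-01]
 [ 3.65e+02  1.30e+02  7.20e-01 -2.89e-01  1.24e-01]
 [ 3.25e+02  1.55e+02  6.77e-01 -1.97e-01  2.90e-02]
 [ 3.85e+02  1.55e+02  6.86e-01 -3.70e-01 -4.00e-03]
 [ 3.03e+02  9.00e+01  8.29e-01 -1.34e-01  1.14e-01]
 [ 3.17e+02  3.00e+01  9.73e-01 -1.68e-01  1.62e-01]
 [ 2.65e+02  1.10e+02  7.65e-01 -3.60e-02  1.41e-01]
 [ 2.85e+02  6.00e+01  9.64e-01 -9.00e-02  1.00e-03]
 [ 2.05e+02  1.80e+02  6.05e-01  1.25e-01  4.10e-02]
 [ 2.30e+02  2.40e+02  4.48e-01  6.00e-02  3.00e-03]
 [ 1.60e+02  2.45e+02  4.28e-01  2.12e-01  1.55e-01]]
```

The shaker is at (401,296), centre (0.6025,−0.179). The stack front is at x≈0.675 with the top at 0.125, cup_up at (443,385). With the fingers opened to 6 cm the descent clears both.

```bash
python3 - <<'E'
from h import *
rel(.6025,-.179,.038,90)
E
```

```text
dx dy dz cm [-1.43 -0.22 19.18] twist -0.2
```

Call:
step_arm([
  [6.2,-1.4,-0.2,0,0],
  [6.2,-1.4,-0.2,0,0],
  [6.2,-1.4,-0.2,3,0],
  [6.2,-1.4,-0.2,6,0],
  [6.2,-1.4,-0.2,9,0],
  [6.2,-1.4,-0.2,12,0],
  [6.2,-1.4,-0.2,15,0],
  [6.2,-1.4,-0.2,17.5,0],
  [6.2,-1.4,-0.2,19,0],
  [6.2,-1.4,-0.2,19.1,0],
  [6.2,-1.4,-0.2,19.1,0],
  [6.2,-1.4,-0.2,19.1,0],
], force=30)

```text
time: 10.8
tool_pos: [0.6049, -0.1806, 0.0417]
tcp_rot: [2.224, 2.215, 0.002]
wrist_force: [-0.3, -1.4, 1.0]
width: 0.727
grip_force: 0.0
```

Call:
step_arm([
  [5,0,0,0,0],
  [4,0,0,0,0],
  [3,0,0,0,0],
  [3,0,0,0,0],
  [3,0,0,0,0],
  [3,0,0,0,0],
])

```text
time: 11.4
tool_pos: [0.6044, -0.1806, 0.0416]
tcp_rot: [2.225, 2.215, 0.002]
wrist_force: [-1.7, -0.9, 6.3]
width: 0.514
grip_force: 30.9
```

Call:
step_arm([
  [3,0,0,-0.5,0],
  [3,0,0,-2,0],
  [3,0,0,-5,0],
  [3,0,0,-9,0],
  [3,0,0,-13,0],
  [3,0,0,-17,0],
  [3,0,0,-19,0],
  [3,3,0,-19,0],
  [3,7,0,-19,0],
  [3,11,0,-19,0],
  [3,15,0,-19,0],
  [3,19,0,-19,0],
  [3,23,0,-19,0],
  [3,27,0,-19,0],
  [3,31,0,-19,0],
  [3,35,0,-19,0],
  [3,38,0,-19,0],
  [3,40,0,-19,0],
  [3,40,0,-19,0],
  [3,40,0,-19,0],
])

```text
time: 13.4
tool_pos: [0.605, 0.2194, 0.2299]
tcp_rot: [2.225, 2.217, -0.001]
wrist_force: [0.4, 0.7, -1.4]
width: 0.511
grip_force: 30.8
```

```bash
python3 - <<'E'
from h import *
im,d=grab('wrist','w5'); print(bot.read_state()['tool_pos'],yaw())
cv2.imwrite('pics/w5.png',cv2.resize(im[:,:,::-1],(798,598)))
E
```

```text
[0.60506369 0.21885031 0.22989486] 89.73576959411888
```

View pics/w5.png

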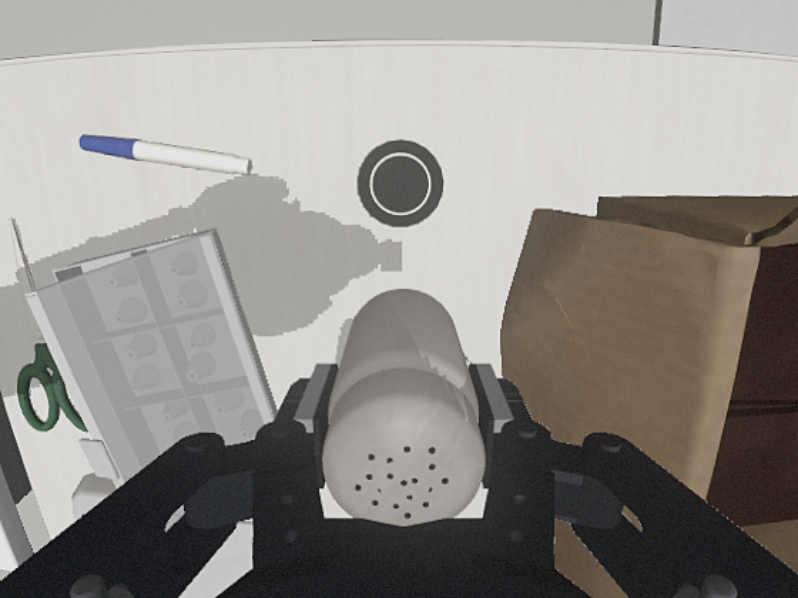

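The medium mat is at (400,183), with the shaker held upright and its base edge at (403,289). The box flap is on the right from about (530,210).

```bash
python3 - <<'E'
from h import *
f=560/798; s=lambda P:(np.array(P)+.5)*f-.5
print('mat',atz('wrist',s([(400,183),(357,183),(443,183)]),.004,'w5').round(4))
P=[(403,293),(403,360),(545,215),(515,300),(600,215),(600,300)]
print(depthpt('wrist',s(P).round(),'w5').round(4)); 
m=atz('wrist',s([(400,183)]),.004,'w5')[0]; rel(m[0],m[1],.05,90)
E
```

```text
mat [[0.6023 0.2741 0.004 ]
 [0.5687 0.2743 0.004 ]
 [0.6359 0.2741 0.004 ]]
[[0.6047 0.2433 0.1994]
 [0.6046 0.2426 0.2599]
 [0.6978 0.2571 0.0693]
 [0.6815 0.1993 0.0701]
 [0.7581 0.2508 0.0167]
 [0.7131 0.2193 0.1338]]
dx dy dz cm [ 5.54 -0.3  17.98] twist -0.3
```

Call:
step_arm([
  [3,3,-0.3,0,0],
  [3,5.3,-0.3,0,0],
  [3,5.3,-0.3,3,0],
  [3,5.3,-0.3,7,0],
  [3,5.3,-0.3,11,0],
  [3,5.3,-0.3,15,0],
  [3,5.3,-0.3,17,0],
  [3,5.3,-0.3,17.5,0],
  [3,5.3,-0.3,17.5,0],
  [3,5.3,-0.3,17.5,0],
  [3,5.3,-0.3,17.5,0],
])

```text
time: 14.55
tool_pos: [0.6042, 0.2732, 0.0574]
tcp_rot: [2.226, 2.215, 0.006]
wrist_force: [-0.1, 0.1, -0.8]
width: 0.509
grip_force: 30.9
```

```bash
python3 - <<'E'
from h import *
rel(.602,.2715,.0425,90); print(bot.read_state()['tool_pos'])
E
```

```text
dx dy dz cm [-0.17 -0.23  1.49] twist -0.3
[0.60424064 0.27318216 0.05738129]
```

Call:
step_arm([
  [3,-0.1,-0.1,0.5,0],
  [3,-0.1,-0.1,0.9,0],
  [3,-0.1,-0.1,1.1,0],
  [3,-0.1,-0.1,1.1,0],
  [3,-0.1,-0.1,1.1,0],
])

```text
time: 15.05
tool_pos: [0.6011, 0.2718, 0.0435]
tcp_rot: [-2.226, -2.217, 0.001]
wrist_force: [0.7, -0.3, -1.3]
width: 0.51
grip_force: 30.9
```

Call:
step_arm([
  [3,0,0.1,0.1,0],
  [3,0,0.1,0.1,0],
  [3,0,0.1,0.1,0],
])

```text
time: 15.35
tool_pos: [0.6024, 0.2718, 0.0428]
tcp_rot: [2.226, 2.217, 0.0]
wrist_force: [0.2, 0.9, -1.3]
width: 0.511
grip_force: 30.9
```

Call:
step_arm([
  [3,0,0,0.1,0],
  [3,0,0,0.1,0],
  [3,0,0,0.1,0],
])

```text
time: 15.65
tool_pos: [0.6023, 0.2718, 0.0418]
tcp_rot: [-2.226, -2.217, 0.0]
wrist_force: [-0.2, 0.5, -1.4]
width: 0.512
grip_force: 30.9
```

Call:
step_arm([
  [3,0,0,0.1,0],
  [3,0,0,0.1,0],
  [3,0,0,0.1,0],
])

```text
time: 15.95
tool_pos: [0.6023, 0.2719, 0.0417]
tcp_rot: [-2.226, -2.217, -0.0]
wrist_force: [-3.0, -1.1, 6.3]
width: 0.505
grip_force: 31.2
```

Call:
step_arm([
  [4.6,0,0,0,0],
  [5,0,0,0,0],
  [5.6,0,0,0,0],
  [6.2,0,0,0,0],
  [6.2,0,0,0,0],
  [6.2,0,0,0,0],
  [6.2,0,0,-2,0],
  [6.2,0,0,-6,0],
  [6.2,0,0,-10,0],
  [6.2,0,0,-14,0],
  [6.2,0,0,-18,0],
  [6.2,0,0,-21,0],
  [6.2,0,0,-21,0],
  [6.2,0,0,-21,0],
])

```text
time: 17.35
tool_pos: [0.6028, 0.272, 0.2519]
tcp_rot: [2.226, 2.216, 0.003]
wrist_force: [-0.2, 0.1, -1.1]
width: 0.728
grip_force: 0.0
```

```bash
python3 - <<'E'
from h import *
im,d=grab('wrist','w6'); st=bot.read_state(); print(st['tool_pos'],yaw())
a=cv2.resize(im[:,:,::-1][60:260,150:420],(540,400))
cv2.imwrite('pics/w6.png',a)
c=lambda P:[((a+.5)/2.85-.5+130,(b+.5)/2.85-.5+130) for a,b in P]
print(atz('top',c([(645,218),(719,218),(682,181),(682,256)]),.134).round(4))
rel(.52,-.287,.26,90)
E
```

```text
[0.60184376 0.27159714 0.25000616] 89.74950409215505
[[ 0.5238 -0.2599  0.134 ]
 [ 0.5239 -0.3243  0.134 ]
 [ 0.5561 -0.2929  0.134 ]
 [ 0.491  -0.2913  0.134 ]]
dx dy dz cm [-55.9   -7.94  -0.97] twist -0.3
```

View pics/w6.png

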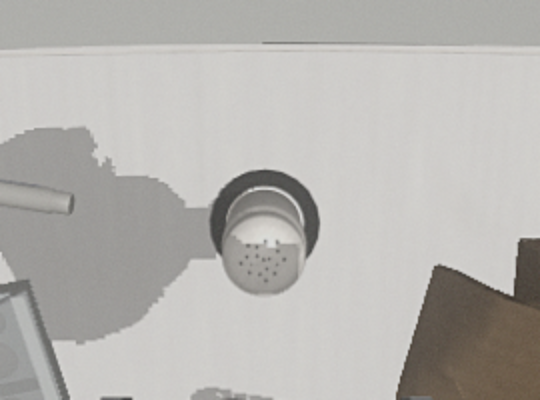

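The shaker stands centred on the medium mat: mat (265,224) in the crop, base edge (265,187). Next is the jar at about (0.524,−0.292), gripped along world y, away from the stack.

Call:
step_arm([
  [8.5,-4,-0.5,-0.5,5],
  [8.5,-9,-1,-0.5,13],
  [8.5,-13.5,-2,-0.5,21],
  [8.5,-18,-3,-0.5,29],
  [8.5,-22.5,-3.5,-0.5,37],
  [8.5,-27,-4,-0.5,45],
  [8.5,-31.5,-4.5,-0.5,53],
  [8.5,-36,-5,-0.5,61],
  [8.5,-40.5,-6,-0.5,69],
  [8.5,-45,-6.5,-0.5,77],
  [8.5,-49.5,-7,-0.5,85],
  [8.5,-53.5,-7.5,-0.5,90],
  [8.5,-56.3,-7.8,-0.5,90],
  [8.5,-56.3,-7.8,-0.5,90],
  [8.5,-56.3,-7.8,-0.5,90],
  [8.5,-56.3,-7.8,-0.5,90],
])

```text
time: 19.0
tool_pos: [0.5213, -0.2896, 0.2542]
tcp_rot: [-3.14, 0.006, 0.004]
wrist_force: [-0.0, -0.3, -0.6]
width: 0.995
grip_force: 0.0
```

```bash
python3 - <<'E'
from h import *
im,d=grab('wrist','w7'); print(bot.read_state()['tool_pos'],yaw())
cv2.imwrite('pics/w7.png',cv2.resize(im[:,:,::-1],(798,598)))
E
```

```text
[ 0.5216159  -0.28946664  0.25466111] -0.18008773367534037
```

View pics/w7.png

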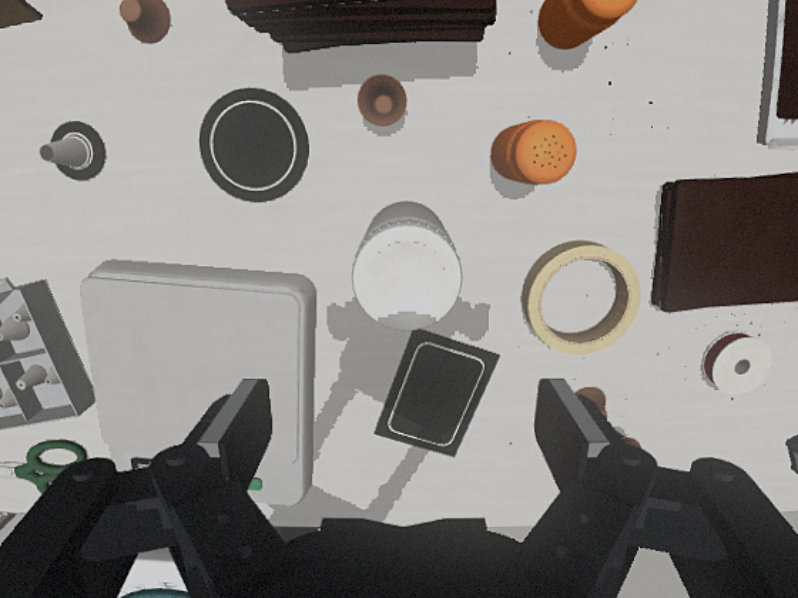

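The jar lid is centred at (406,275) and spans x 352–461. The large mat at (254,145) is now empty, and so is the oblong mat at (437,392).

```bash
python3 - <<'E'
from h import *
f=560/798; s=lambda P:(np.array(P)+.5)*f-.5
print('lid',depthpt('wrist',s([(406,275)]).round(),'w7').round(4))
j=atz('wrist',s([(352,275),(461,275),(406,329)]),.134,'w7');print(j.round(4))
print('base far',atz('wrist',s([(406,201)]),0,'w7').round(4))
print('mat',atz('wrist',s([(199,145),(309,145),(254,88),(254,202)]),.004,'w7').round(4))
print('obl',atz('wrist',s([(415,329),(499,355),(459,457),(375,434)]),.004,'w7').round(4))
c=[j[2,0]+.034,(j[0,1]+j[1,1])/2]; print(c); rel(c[0],c[1],.08,0)
E
```

```text
lid [[ 0.5286 -0.2918  0.1332]]
[[ 0.5291 -0.2598  0.134 ]
 [ 0.5288 -0.3239  0.134 ]
 [ 0.495  -0.2915  0.134 ]]
base far [[ 0.5593 -0.2923  0.    ]]
mat [[ 0.6075 -0.1212  0.004 ]
 [ 0.6056 -0.2131  0.004 ]
 [ 0.6505 -0.1711  0.004 ]
 [ 0.56   -0.1635  0.004 ]]
obl [[ 0.4447 -0.3003  0.004 ]
 [ 0.4184 -0.3787  0.004 ]
 [ 0.3057 -0.3454  0.004 ]
 [ 0.3334 -0.2612  0.004 ]]
[np.float64(0.5289814535617439), np.float64(-0.29186778342033315)]
dx dy dz cm [ 0.76  0.26 17.46] twist -0.2
```

Call:
step_arm([
  [8.5,0.4,0.2,2,0],
  [8.5,0.4,0.2,5,0],
  [8.5,0.4,0.2,8,0],
  [8.5,0.4,0.2,10,0],
  [8.5,0.4,0.2,10,0],
  [8.5,0.4,0.2,10,0],
])

```text
time: 19.65
tool_pos: [0.526, -0.2918, 0.1558]
tcp_rot: [-3.141, 0.005, 0.001]
wrist_force: [0.4, -0.5, 0.5]
width: 0.994
grip_force: 0.0
```

```bash
python3 - <<'E'
from h import *
rel(.526,-.292,.070,0)
E
```

```text
dx dy dz cm [0.   0.02 8.58] twist -0.2
```

Call:
step_arm([
  [8.5,0,0,2,0],
  [8.5,0,0,4,0],
  [8.5,0,0,6,0],
  [8.5,0,0,7.8,0],
  [8.5,0,0,8.5,0],
  [8.5,0,0,8.5,0],
  [8.5,0,0,8.5,0],
  [8.5,0,0,8.5,0],
], force=50)

```text
time: 20.45
tool_pos: [0.5271, -0.2935, 0.0726]
tcp_rot: [3.14, -0.007, 0.004]
wrist_force: [0.2, 0.7, 0.2]
width: 1.0
grip_force: 0.0
```

Call:
step_arm([
  [7.6,0,0,0,0],
  [7,0,0,0,0],
  [6.6,0,0,0,0],
  [6,0,0,0,0],
  [5.5,0,0,0,0],
  [5.5,0,0,0,0],
])

```text
time: 21.05
tool_pos: [0.5264, -0.2925, 0.0719]
tcp_rot: [-3.141, 0.007, -0.002]
wrist_force: [-0.5, 4.0, 6.3]
width: 0.783
grip_force: 55.2
```

Call:
step_arm([
  [5.5,0,0,-0.5,0],
  [5.5,0,0,-2,0],
  [5.5,0,0,-4,0],
  [5.5,0,0,-6.5,0],
  [5.5,0,0,-9,0],
  [5.5,1,-2,-9,0],
  [5.5,2.5,-4.5,-9,0],
  [5.5,4,-7,-9,0],
  [5.5,5.8,-9.5,-9,0],
  [5.5,7.2,-11.5,-9,0],
  [5.5,7.8,-12.7,-9,0],
  [5.5,7.8,-12.7,-9,0],
  [5.5,7.8,-12.7,-9,0],
  [5.5,7.8,-12.7,-9,0],
])

```text
time: 22.45
tool_pos: [0.6036, -0.1672, 0.1607]
tcp_rot: [3.141, -0.008, -0.001]
wrist_force: [-0.0, -1.1, -2.9]
width: 0.784
grip_force: 57.2
```

```bash
python3 - <<'E'
from h import *
st=bot.read_state();print(st['tool_pos'],st['width'],st['wrist_force'])
im,d=grab('wrist','w8')
cv2.imwrite('pics/w8.png',cv2.resize(im[:,:,::-1],(798,598)))
rel(.6055,-.1655,.085,0)
E
```

```text
[ 0.60363695 -0.16720246  0.16072522] 0.7835978000802846 [-0.03385479 -1.05480354 -2.86171494]
dx dy dz cm [ 0.19 -0.18  7.57] twist -0.3
```

View pics/w8.png

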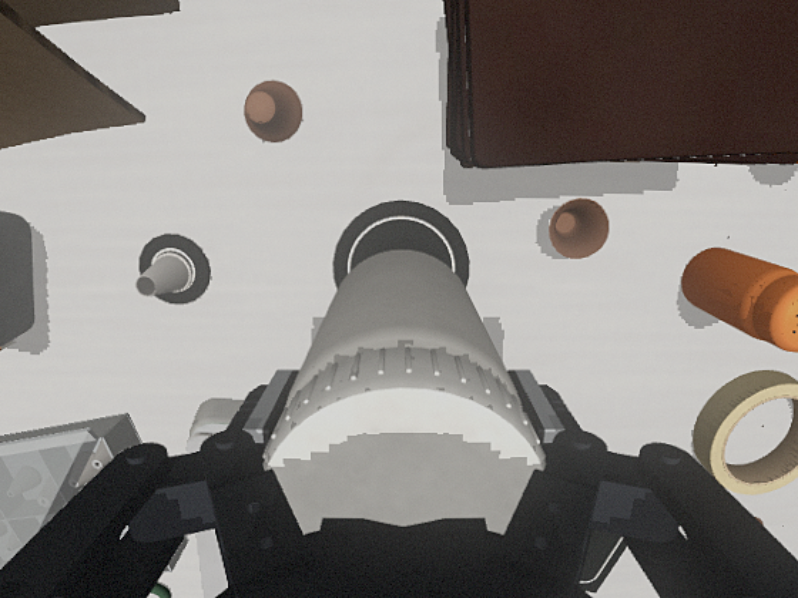

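The jar is held upright over the large mat, with the mat's left, right and top edges at 333, 469 and 201. The jar base's far edge is at (404,250), and both cups are undisturbed at (273,111) and (579,228).

```bash
python3 - <<'E'
from h import *
f=560/798; s=lambda P:(np.array(P)+.5)*f-.5
print(atz('wrist',s([(333,262),(469,262),(401,201)]),.004,'w8').round(4))
print(atz('wrist',s([(404,250)]),.089,'w8').round(4))
P=[(404,254),(404,300),(404,330)]
print(depthpt('wrist',s(P).round(),'w8').round(4))
E
```

```text
[[ 0.6113 -0.1212  0.004 ]
 [ 0.6108 -0.2117  0.004 ]
 [ 0.651  -0.1667  0.004 ]]
[[ 0.636  -0.1683  0.089 ]]
[[ 0.6368 -0.168   0.1015]
 [ 0.637  -0.1678  0.1702]
 [ 0.6369 -0.1678  0.1952]]
```

Call:
step_arm([
  [5.5,0.2,-0.2,2,0],
  [5.5,0.2,-0.2,4,0],
  [5.5,0.2,-0.2,6,0],
  [5.5,0.2,-0.2,7.5,0],
  [5.5,0.2,-0.2,7.5,0],
  [5.5,0.2,-0.2,7.5,0],
])

```text
time: 23.1
tool_pos: [0.6062, -0.1647, 0.0858]
tcp_rot: [-3.141, 0.008, 0.001]
wrist_force: [-0.0, 0.1, -3.2]
width: 0.785
grip_force: 57.2
```

```bash
python3 - <<'E'
from h import *
rel(.606,-.1655,.0765,0)
E
```

```text
dx dy dz cm [-0.02  0.08  0.93] twist -0.3
```

Call:
step_arm([
  [5.5,0,0,0.4,0],
  [5.5,0,0,0.8,0],
  [5.5,0,0,0.8,0],
  [5.5,0,0,0.8,0],
])

```text
time: 23.5
tool_pos: [0.6065, -0.1642, 0.078]
tcp_rot: [3.142, -0.007, 0.0]
wrist_force: [0.1, 0.2, -2.9]
width: 0.782
grip_force: 57.3
```

Call:
step_arm([
  [5.5,0,0.1,0.1,0],
  [5.5,0,0.1,0.1,0],
  [5.5,0,0.1,0.2,0],
  [5.5,0,0.1,0.2,0],
  [5.5,0,0.1,0.2,0],
])

```text
time: 24.0
tool_pos: [0.6066, -0.1653, 0.076]
tcp_rot: [3.141, -0.007, 0.001]
wrist_force: [-0.4, -0.0, -2.5]
width: 0.786
grip_force: 57.3
```

Call:
step_arm([
  [5.5,0,0,0.1,0],
  [5.5,0,0,0.1,0],
  [5.5,0,0,0.1,0],
])

```text
time: 24.3
tool_pos: [0.6068, -0.1653, 0.0759]
tcp_rot: [3.141, -0.007, 0.001]
wrist_force: [-2.3, 1.2, 5.8]
width: 0.782
grip_force: 57.7
```

Call:
step_arm([
  [7,0,0,0,0],
  [7.8,0,0,0,0],
  [8.5,0,0,0,0],
  [8.5,0,0,0,0],
  [8.5,0,0,0,0],
  [8.5,0,0,-2,0],
  [8.5,0,0,-5,0],
  [8.5,0,0,-9,0],
  [8.5,0,0,-13,0],
  [8.5,0,0,-17,0],
  [8.5,0,-4,-17,0],
  [8.5,0,-8,-17,0],
  [8.5,0,-12,-17,0],
  [8.5,0,-16,-17,0],
  [8.5,0,-20,-17,0],
  [8.5,0,-24,-17,0],
  [8.5,0,-27,-17,0],
  [8.5,-0.5,-29,-17,0],
  [8.5,-0.5,-29,-17,0],
  [8.5,-0.5,-29,-17,0],
])

```text
time: 26.3
tool_pos: [0.6026, 0.1249, 0.2447]
tcp_rot: [3.141, -0.005, -0.0]
wrist_force: [0.6, -0.5, -0.6]
width: 0.996
grip_force: 0.0
```

```bash
python3 - <<'E'
from h import *
im,d=grab('wrist','w9'); print(bot.read_state()['tool_pos'],yaw())
cv2.imwrite('pics/w9.png',cv2.resize(im[:,:,::-1],(798,598)))
E
```

```text
[0.60270775 0.12433203 0.24470458] -0.23510261320827486
```

View pics/w9.png

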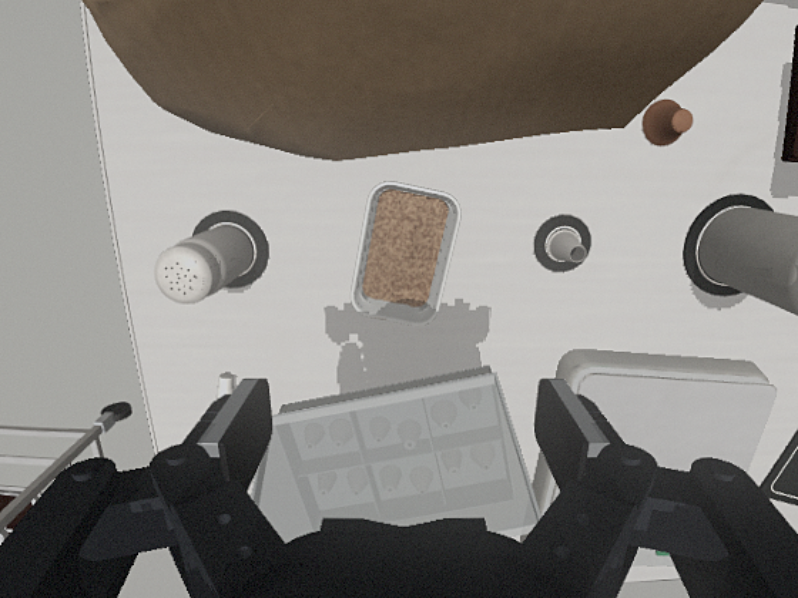

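The tub rim corners are at about (373,182), (461,192), (438,322) and (354,311). The shaker, nozzle and jar stand on their mats. The box flap ahead could be near the wrist camera, so I'll check clearances.

```bash
python3 - <<'E'
from h import *
f=560/798; s=lambda P:(np.array(P)+.5)*f-.5
L=atz('wrist',s([(369,195),(355,298),(460,208),(440,308),(385,181),(448,189),(365,312),(428,322)]),.06,'w9')[:,:2]; print(L.round(4))
def fit(a,b): d=b-a; return np.cross([0,0,1],[*d,0])[:2],a
ang=[np.degrees(np.arctan2(*(L[i]-L[i+1])[::-1])) for i in(0,2)]+[np.degrees(np.arctan2(*(L[i+1]-L[i])[::-1]))+90 for i in (4,6)]; print('ang',np.round(ang,1))
th=np.radians(np.mean(ang)); u=np.array([np.cos(th),np.sin(th)]); v=np.array([-u[1],u[0]])
U=L@u;V=L@v; l=(U[4]+U[5])/2,(U[6]+U[7])/2; w=(V[0]+V[1])/2,(V[2]+V[3])/2
print('len',l[0]-l[1],'wid',w[0]-w[1]); print('c',u*sum(l)/2+v*sum(w)/2,np.degrees(th))
for n in('top','w9'):
  nm='top' if n=='top' else 'wrist'; g=np.array([(a,b) for b in range(0,420,2) for a in range(0,560,2)]); Q=depthpt(nm,g,n)
  if n=='w9': Q=Q[(g[:,1]<255)]
  for x0 in np.arange(.44,.74,.02):
    k=(Q[:,0]>x0)&(Q[:,0]<x0+.02)&(abs(Q[:,1]-.125)<.06); print(n,round(x0,2),Q[k,2].max().round(3) if k.any() else None,end='; ')
  print()
E
```

```text
[[0.6517 0.1479]
 [0.5765 0.1601]
 [0.6425 0.0841]
 [0.5685 0.0967]
 [0.6612 0.1366]
 [0.6557 0.0928]
 [0.5655 0.153 ]
 [0.5573 0.1056]]
ang [-9.2 -9.7 -7.2 -9.8]
len 0.09812514858153043 wid 0.06417139792951654
c [0.60996922 0.12219276] -8.983364169038257
top 0.44 0.166; top 0.46 0.14; top 0.48 0.079; top 0.5 0.002; top 0.52 0.004; top 0.54 0.064; top 0.56 0.061; top 0.58 0.06; top 0.6 0.064; top 0.62 0.065; top 0.64 0.062; top 0.66 0.075; top 0.68 0.116; top 0.7 0.144; top 0.72 0.179; 
w9 0.44 None; w9 0.46 None; w9 0.48 0.002; w9 0.5 0.002; w9 0.52 0.002; w9 0.54 0.062; w9 0.56 0.061; w9 0.58 0.062; w9 0.6 0.061; w9 0.62 0.062; w9 0.64 0.062; w9 0.66 0.387; w9 0.68 0.11; w9 0.7 0.145; w9 0.72 0.177;
```

Turning half round puts the camera on the side away from the box (flap 0.12–0.18 high at x≥0.68).

Call:
step_arm([
  [8.5,0.7,0.2,0,-8.5],
  [8.5,0.7,0.2,0,-17],
  [8.5,0.7,0.2,0,-25.5],
  [8.5,0.7,0.2,0,-34],
  [8.5,0.7,0.2,0,-42.5],
  [8.5,0.7,0.2,0,-51],
  [8.5,0.7,0.2,0,-59.5],
  [8.5,0.7,0.2,0,-68],
  [8.5,0.7,0.2,0,-76.5],
  [8.5,0.7,0.2,0,-85],
  [8.5,0.7,0.2,0,-90],
], force=35)

```text
time: 27.45
tool_pos: [0.61, 0.1211, 0.2448]
tcp_rot: [2.223, 2.22, -0.0]
wrist_force: [-0.3, 0.1, 0.1]
width: 0.995
grip_force: 0.0
```

Call:
step_arm([
  [8.5,0,0,0,-8.5],
  [8.5,0,0,0,-17],
  [8.5,0,0,0,-25.5],
  [8.5,0,0,0,-34],
  [8.5,0,0,0,-42.5],
  [8.5,0,0,0,-51],
  [8.5,0,0,0,-59.5],
  [8.5,0,0,0,-68],
  [8.5,0,0,0,-76.5],
  [8.5,0,0,0,-81],
  [8.5,0,0,0,-81],
  [8.5,0,0,0,-81],
])

```text
time: 28.65
tool_pos: [0.6098, 0.1217, 0.2448]
tcp_rot: [0.259, 3.131, -0.0]
wrist_force: [-0.1, 0.7, 0.2]
width: 0.995
grip_force: 0.0
```

```bash
python3 - <<'E'
from h import *
print(yaw()); im,d=grab('wrist','w10')
cv2.imwrite('pics/w10.png',cv2.resize(im[:,:,::-1],(798,598)))
rel(.61,.122,.022,171)
E
```

```text
170.5534429002356
dx dy dz cm [-1.000e-02  1.000e-02  2.228e+01] twist -0.4
```

View pics/w10.png

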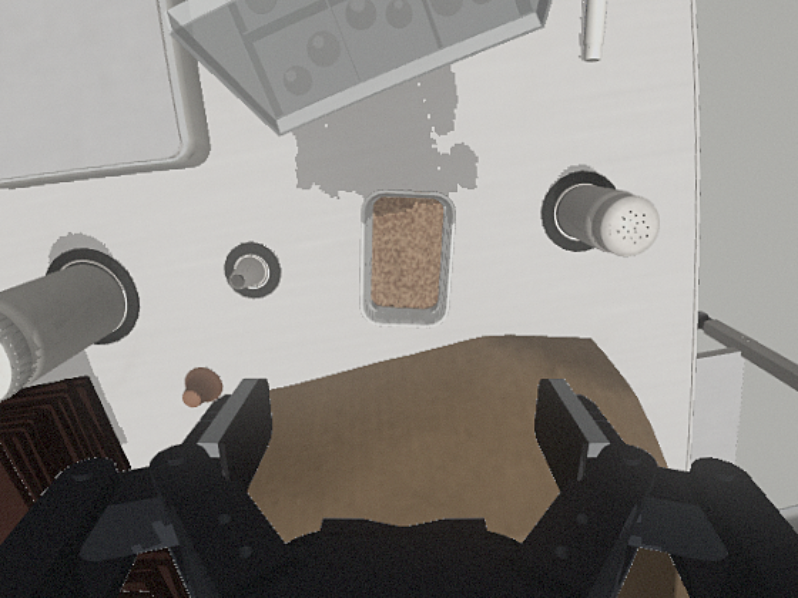

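```bash
python3 - <<'E'
from h import *
f=560/798; s=lambda P:(np.array(P)+.5)*f-.5
p=atz('wrist',s([(360,255),(455,255),(408,190),(404,326)]),.06,'w10');print(p.round(4))
rel(.602,.1233,.022,171)
E
```

```text
[[0.5975 0.0915 0.06  ]
 [0.6088 0.1593 0.06  ]
 [0.5577 0.1332 0.06  ]
 [0.6568 0.1139 0.06  ]]
dx dy dz cm [8.000e-01 1.000e-02 2.228e+01] twist -0.4
```

Call:
step_arm([
  [8.5,0.8,0.1,3,0],
  [8.5,0.8,0.1,6,0],
  [8.5,0.8,0.1,10,0],
  [8.5,0.8,0.1,14,0],
  [8.5,0.8,0.1,16,0],
  [8.5,0.8,0.1,16,0],
  [8.5,0.8,0.1,16,0],
])

```text
time: 29.4
tool_pos: [0.6021, 0.1249, 0.085]
tcp_rot: [-0.255, -3.131, 0.0]
wrist_force: [-0.2, -1.5, 0.9]
width: 0.996
grip_force: 0.0
```

```bash
python3 - <<'E'
from h import *
rel(.602,.1244,.022,171)
E
```

```text
dx dy dz cm [ 0.01 -0.05  6.3 ] twist -0.3
```

Call:
step_arm([
  [8.5,0,0,1.5,0],
  [8.5,0,0,3,0],
  [8.5,0,0,4.5,0],
  [8.5,0,0,5.8,0],
  [8.5,0,0,6.3,0],
  [8.5,0,0,6.3,0],
  [8.5,0,0,6.3,0],
])

```text
time: 30.1
tool_pos: [0.6021, 0.1251, 0.0218]
tcp_rot: [0.253, 3.131, 0.0]
wrist_force: [-0.1, -0.3, -0.1]
width: 0.996
grip_force: 0.0
```

Call:
step_arm([
  [7.6,0,0,0,0],
  [7,0,0,0,0],
  [6.4,0,0,0,0],
  [5.8,0,0,0,0],
  [5.4,0,0,0,0],
  [5.4,0,0,0,0],
])

```text
time: 30.7
tool_pos: [0.6026, 0.1252, 0.0227]
tcp_rot: [0.253, 3.13, 0.001]
wrist_force: [0.6, 0.6, 6.0]
width: 0.729
grip_force: 38.8
```

Call:
step_arm([
  [5.4,0,0,-0.5,0],
  [5.4,0,0,-2,0],
  [5.4,0,0,-5,0],
  [5.4,0,0,-9,0],
  [5.4,0,0,-13,0],
  [5.4,0,0,-17,0],
  [5.4,0,0,-20,0],
  [5.4,0,0,-21,0],
  [5.4,0,0,-21,0],
])

```text
time: 31.6
tool_pos: [0.6028, 0.1252, 0.234]
tcp_rot: [0.253, 3.128, 0.001]
wrist_force: [-1.7, 0.4, -2.7]
width: 0.73
grip_force: 38.7
```

```bash
python3 - <<'E'
from h import *
st=bot.read_state(); print(st['tool_pos'],st['width'],st['wrist_force'],st['torque'],yaw(),st['q'])
im,d=grab('wrist','w11')
cv2.imwrite('pics/w11.png',cv2.resize(im[:,:,::-1],(798,598)))
rel(.3755,-.3195,.23,161)
E
```

```text
[0.60283535 0.1251641  0.23395612] 0.7303563334238226 [-1.69494968  0.42634274 -2.67613849] [0.02916061 0.07010475 0.00347238] 170.74998041892127 [ 1.64287376e-01  1.48738988e-01  1.73658160e+00 -4.40424785e-05
  1.25246503e+00 -1.24505408e+00]
dx dy dz cm [ 15.17 -47.5    0.15] twist 9.7
```

View pics/w11.png

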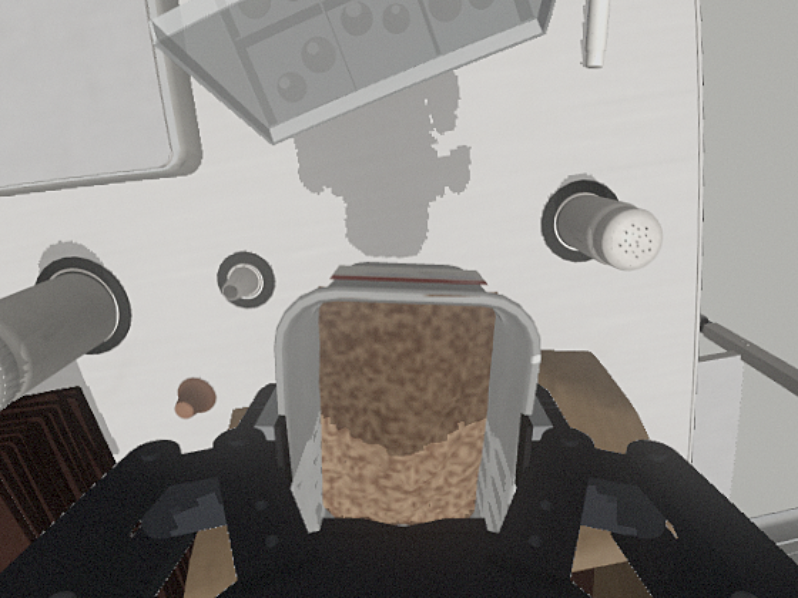

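The tub is held level, rim front at (408,292), and the three placed pieces and the cup are unchanged. That was the 14th picture, so I'll use numbers only from here.

```bash
python3 - <<'E'
from h import *
f=560/798; s=lambda P:(np.array(P)+.5)*f-.5
z=np.load('w11.npz'); m=R.from_rotvec(z['r']).as_matrix()
tl=lambda Q:((Q-z['p'])@m*1000).round(1)
# all tub points in tool frame
g=np.array([(a,b) for b in range(175,365) for a in range(185,385)]); Q=tl(depthpt('wrist',g,'w11'))
k=(Q[:,2]>-60)&(Q[:,2]<40)&(Q[:,0]>0); q=Q[k]; print('x max by z')
for zz in range(-50,40,6):
    c=q[(q[:,2]>=zz)&(q[:,2]<zz+6)]
    if len(c): print(zz,np.percentile(c[:,0],99).round(1),c[:,1].min(),c[:,1].max(),len(c))
fr=q[(q[:,2]<-30)&(q[:,0]>q[:,0].max()-4)]; print(np.polyfit(fr[:,1],fr[:,0],1),len(fr))
top=q[(q[:,2]<np.percentile(q[:,2],4)+4)]; A=np.c_[top[:,:2],np.ones(len(top))]; print('rim plane',np.linalg.lstsq(A,top[:,2],rcond=None)[0],len(top))
E
```

```text
x max by z
-50 13.3 -35.2 35.2 154
-44 45.2 -36.8 37.4 1335
-38 45.6 -38.0 37.4 3620
-32 35.7 -40.6 41.4 878
-26 42.6 -42.3 42.9 1283
-20 41.2 -44.0 44.0 4845
-14 41.6 -43.3 42.4 5744
-8 41.8 -27.5 24.1 305
-2 41.4 -22.0 23.8 256
4 41.2 -24.7 24.0 134
10 39.8 -17.9 19.8 125
16 39.6 -19.2 20.7 96
[-1.76359530e-02  4.39190178e+01] 1383
rim plane [-8.31932880e-02 -1.05362268e-02 -4.47347380e+01] 1208
```

Call:
step_arm([
  [5.4,1,-3,0,0],
  [5.4,2,-6.5,0,1],
  [5.4,3.2,-10,0,2],
  [5.4,4.5,-14,0,3],
  [5.4,5.7,-18,0,4],
  [5.4,7,-22,0,5],
  [5.4,8.3,-26,0,6],
  [5.4,9.6,-30,0,7],
  [5.4,10.9,-34,0,8],
  [5.4,12.1,-38,0,9],
  [5.4,13.2,-41.5,0,9.5],
  [5.4,14.2,-44.5,0,9.5],
  [5.4,15,-46.7,0,9.5],
  [5.4,15.2,-47.5,0,9.5],
  [5.4,15.2,-47.5,0,9.5],
  [5.4,15.2,-47.5,0,9.5],
  [5.4,15.2,-47.5,0,9.5],
])

```text
time: 33.35
tool_pos: [0.3758, -0.3182, 0.2311]
tcp_rot: [-0.51, -3.099, -0.002]
wrist_force: [0.0, -0.2, -1.6]
width: 0.725
grip_force: 38.9
```

```bash
python3 - <<'E'
from h import *
grab('wrist','w12'); print(yaw())
z=np.load('w12.npz'); m=R.from_rotvec(z['r']).as_matrix()
g=np.array([(a,b) for b in range(175,375) for a in range(180,395)]); Q=((depthpt('wrist',g,'w12')-z['p'])@m*1000)
q=Q[(Q[:,2]>-60)&(Q[:,2]<-20)&(abs(Q[:,1])<37)&(Q[:,0]>-20)]
for x in range(-8,48,4):
    c=q[(q[:,0]>=x)&(q[:,0]<x+4)]
    for sgn in(-1,1):
        e=c[(c[:,1]*sgn>27)]; 
        if len(e): print(x,sgn,np.percentile(e[:,2],5).round(1),(np.sort(e[:,1]*sgn)[-3:]).mean().round(1),len(e))
for y in range(-25,26,10):
    c=q[abs(q[:,1]-y)<4]; print('front',y,np.sort(c[:,0])[-5:].round(1),np.percentile(c[c[:,0]>38][:,2],5).round(1))
rel(.3703,-.3181,.06,161.7)
E
```

```text
161.33240527140447
-8 -1 -40.8 31.8 160
-8 1 -40.2 30.8 183
-4 -1 -43.3 32.9 196
-4 1 -42.9 32.4 217
0 -1 -44.2 33.1 248
0 1 -43.9 32.5 262
4 -1 -45.4 34.8 286
4 1 -45.5 33.9 305
8 -1 -49.0 37.0 533
8 1 -54.4 37.0 593
12 -1 -59.0 36.3 448
12 1 -59.1 36.9 627
16 -1 -38.4 33.2 236
16 1 -38.1 33.6 250
20 -1 -38.2 33.3 246
20 1 -38.1 33.9 260
24 -1 -38.3 32.8 238
24 1 -38.2 33.9 259
28 -1 -38.3 32.7 233
28 1 -38.1 33.6 243
32 -1 -38.4 32.2 179
32 1 -38.3 33.4 179
36 -1 -38.7 31.3 104
36 1 -38.4 31.7 115
40 -1 -38.3 28.9 18
40 1 -38.3 28.8 23
front -25 [45.1 45.1 45.2 45.2 45.3] -38.6
front -15 [45.8 45.8 45.8 45.9 46. ] -38.6
front -5 [45.4 45.4 45.5 45.5 45.5] -38.5
front 5 [45.1 45.1 45.2 45.2 45.3] -38.6
front 15 [44.7 44.7 44.7 44.8 44.9] -38.6
front 25 [43.8 43.8 43.9 44.  44. ] -38.5
dx dy dz cm [ 0.53 -0.18 17.13] twist -0.4
```

Call:
step_arm([
  [5.4,0.5,-0.2,3,-1.3],
  [5.4,0.5,-0.2,6,-1.3],
  [5.4,0.5,-0.2,10,-1.3],
  [5.4,0.5,-0.2,14,-1.3],
  [5.4,0.5,-0.2,17,-1.3],
  [5.4,0.5,-0.2,18.5,-1.3],
  [5.4,0.5,-0.2,18.5,-1.3],
  [5.4,0.5,-0.2,18.5,-1.3],
  [5.4,0.5,-0.2,18.5,-1.3],
])

```text
time: 34.3
tool_pos: [0.3715, -0.3204, 0.0484]
tcp_rot: [0.475, 3.103, -0.003]
wrist_force: [0.0, 0.3, -1.7]
width: 0.728
grip_force: 38.8
```

```bash
python3 - <<'E'
from h import *
print(yaw(),bot.read_state()['tool_pos']); rel(.3705,-.3181,.0265,162.6)
E
```

```text
162.58797352382447 [ 0.37154847 -0.32042396  0.04840842]
dx dy dz cm [0.18 0.19 2.19] twist -0.0
```

Call:
step_arm([
  [5.4,0.2,0.2,0.8,0],
  [5.4,0.2,0.2,1.6,0],
  [5.4,0.2,0.2,1.9,0],
  [5.4,0.2,0.2,1.9,0],
  [5.4,0.2,0.2,1.9,0],
])

```text
time: 34.8
tool_pos: [0.3688, -0.3171, 0.0277]
tcp_rot: [-0.477, -3.105, -0.0]
wrist_force: [0.6, 0.1, -1.8]
width: 0.73
grip_force: 38.9
```

```bash
python3 - <<'E'
from h import *
print(yaw(),bot.read_state()['tool_pos']); rel(.3705,-.3181,.0265,162.6)
E
```

```text
162.54187848837688 [ 0.36878582 -0.31711593  0.02765495]
dx dy dz cm [-0.19 -0.04  0.12] twist -0.1
```

Call:
step_arm([
  [5.4,-0.2,0,0,0],
  [5.4,-0.2,0,0.1,0],
  [5.4,-0.2,0,0.1,0],
  [5.4,-0.2,0,0.1,0],
])

```text
time: 35.2
tool_pos: [0.3708, -0.3178, 0.0268]
tcp_rot: [0.477, 3.105, -0.0]
wrist_force: [-0.2, -0.4, -1.7]
width: 0.721
grip_force: 38.9
```

Call:
step_arm([
  [5.4,0,0,0.1,0],
  [5.4,0,0,0.1,0],
  [5.4,0,0,0.1,0],
])

```text
time: 35.5
tool_pos: [0.3708, -0.3178, 0.0267]
tcp_rot: [-0.476, -3.105, -0.0]
wrist_force: [-2.1, 1.6, 5.5]
width: 0.726
grip_force: 39.5
```

Contact. I'll release, rise and measure.

Call:
step_arm([
  [6.8,0,0,0,0],
  [7.4,0,0,0,0],
  [8,0,0,0,0],
  [8.5,0,0,0,0],
  [8.5,0,0,0,0],
  [8.5,0,0,0,0],
  [8.5,0,0,-2,0],
  [8.5,0,0,-5,0],
  [8.5,0,0,-9,0],
  [8.5,0,0,-13,0],
  [8.5,0,0,-17,0],
  [8.5,0,0,-21,0],
  [8.5,0,0,-22,0],
  [8.5,0,0,-22,0],
  [8.5,0,0,-22,0],
])

```text
time: 37.0
tool_pos: [0.3702, -0.3172, 0.2444]
tcp_rot: [-0.476, -3.104, -0.002]
wrist_force: [-0.4, -0.7, -0.5]
width: 0.998
grip_force: 0.0
```

```bash
python3 - <<'E'
from h import *
im,d=grab('wrist','w13'); print(bot.read_state()['tool_pos'],yaw())
g=np.array([(a,b) for b in range(60,300) for a in range(150,430)]); Q=depthpt('wrist',g,'w13')
near=(abs(Q[:,0]-.3755)<.09)&(abs(Q[:,1]+.3195)<.09)
rim=Q[near&(Q[:,2]>.052)&(Q[:,2]<.078)]
def box(P,l):
    c,s,a=cv2.minAreaRect(P[:,:2].astype(np.float32)*1000); bp=cv2.boxPoints((c,s,a)); e=bp[1]-bp[0],bp[2]-bp[1]; e=max(e,key=np.linalg.norm); print(l,np.round(c,1),np.round(s,1),'ang',round((np.degrees(np.arctan2(e[1],e[0]))+90)%180-90,1),len(P))
box(rim,'rim'); print('rim z',np.percentile(rim[:,2],[5,50,95]).round(4))
for sx in(-1,1):
    k=(rim[:,0]-.3755)*sx>.03; print(sx,np.median(rim[k,2]).round(4))
# mat: dark pixels -> z=.004
gray=im.max(2); dark=np.array([gray[b,a]<75 for a,b in g]); M=atz('wrist',g,.004,'w13'); k=dark&(abs(M[:,0]-.3755)<.075)&(abs(M[:,1]+.3195)<.065)&(abs(Q[:,2]-.004)<.01)
mk=np.zeros((420,560),np.uint8); gk=g[k]; mk[gk[:,1],gk[:,0]]=1; n,lab=cv2.connectedComponents(cv2.morphologyEx(mk,2,np.ones((3,3)))); 
sz=[(lab==i).sum() for i in range(n)]; print(sz)
kk=np.array([lab[b,a]>0 and sz[lab[b,a]]>60 for a,b in g]); box(M[kk],'mat')
E
```

```text
[ 0.36979921 -0.31682397  0.24355653] 162.54961002866233
rim [ 376.1 -320.7] [ 67.6 102.1] ang -20.0 1504
rim z [0.0537 0.0635 0.0653]
-1 0.0641
1 0.0625
[np.int64(234215), np.int64(808), np.int64(177)]
mat [ 333.  -304.5] [84.5 30.8] ang 70.0 985
```

```bash
python3 - <<'E'
from h import *
grab('top','top2')
for n in('top','top2'):
    im=np.load(n+'.npz')['im']; g=np.array([(a,b) for b in range(130,280) for a in range(130,420)]); Q=depthpt('top',g,n)
    for nm,x,y,z0,z1,r in[('jar',.606,-.1655,.125,.15,.06),('dredger',.602,.272,.075,.1,.05),('nozzle',.606,-.0105,.03,.045,.03),('cupup',.639,-.28,.012,.04,.03),('cupdown',.703,-.087,.012,.04,.03)]:
        k=(np.hypot(Q[:,0]-x,Q[:,1]-y)<r)&(Q[:,2]>z0)&(Q[:,2]<z1); print(n,nm,k.sum(),(Q[k].min(0)+Q[k].max(0)).round(4)/2 if k.any() else '')
E
```

```text
top jar 0 
top dredger 0 
top nozzle 0 
top cupup 98 [ 0.6339 -0.274   0.023 ]
top cupdown 62 [ 0.70105 -0.08885  0.02275]
top2 jar 554 [ 0.604   -0.1642   0.13415]
top2 dredger 221 [0.5987  0.2735  0.08685]
top2 nozzle 15 [ 0.6024  -0.01225  0.03765]
top2 cupup 101 [ 0.6346 -0.2738  0.0219]
top2 cupdown 60 [ 0.70125 -0.0888   0.0226 ]
```

```bash
python3 -c "from workcell import bot; print(bot.finish_job())"
```

```text
the job is handed in; nothing more can be done
None
```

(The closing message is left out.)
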